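# Key in the produce on the counter scale

## Robot

A 6-joint arm with a two-finger parallel gripper is mounted at the origin on the work surface. World frame = base frame: x ahead of the robot, y to its left, z up, the work surface at z = 0. Lengths are in mm, angles in rad, forces in N, time in s.
With the tool pointing down it reaches from about 350 to 875 mm from the base axis. Payload 4.2 kg.
Tool frame: the origin (TCP) lies where the fingers leave the gripper's body, on its centre line; the fingertips stand ahead of it and the grasp point (between the pads) lies 54 mm ahead of it (arm.nose_length is the z of the fingertips in the tool frame, in mm); z points along the fingers, x is the direction in which the jaws open and shut, and the axes are right-handed (so a half turn about z gives the same grasp; the last joint's range is limited). The gripper opens to 85 mm and grips with 20 to 120 N. Pads are 22 mm wide; open, the fingers measure 114 mm over their backs; the gripper's body (76 mm by 85 mm) begins 54 mm behind the grasp point. The pads swing forward as they close: fully open they stand 13 mm farther back than shut.
Start: joints at [1.378, 0.385, 0.008, 0, -1.194, -0.259], TCP at [272.832, 562.283, 303.912] pointing down, gripper open.
Joint ranges: [-3.14, 3.14], [-1.21, 2.06], [-1.07, 1.41], [-3.16, 2.05], [-2.99, -0.16], [-3.1, 3.1]. Speed limits (rad/s): [2.79, 2.79, 3.14, 3.14, 3.14, 3.14].

## Interface

Orientations are given as a unit quaternion [x, y, z, w].
In Python, from bench import arm, imaging, job_done gives the robot as it stands.
- The arm moves only by the shell command python3 -m crank 'ROWS' [OPENING]. ROWS is a JSON object of lists of equal length, an entry for each row: "delta_pos": the shift along the tool's x, y, z in m, a list of three; "twist": the turn about the tool's z in rad. In form: {"delta_pos": [[tx, ty, tz], ...], "twist": [twist, ...]}. A call has 1 to 8 rows; each row shifts and turns the commanded pose from where the row before left it, along the tool's axes as they then stand; what a row does not reach is not made up. A row lasts 1/12 s, in which the tool goes at most 41.7 mm and 7.16 degrees, less where a joint would pass 70% of its speed; a pose out of reach is approached as far as the arm can. A call is refused whole if a number of a shift passes 0.0417 or a number of a turn 0.125, either way. A call with a gripper value outside its range is refused whole. OPENING is the opening, from 0 (shut) to 1 (fully open), set as the call begins (- or left out, the last holds). The fingers move at their own pace and stop on an object; the grip force is fixed at half the most. Time passes only in rows, so rows that do not move let the fingers close. It gives the time, the measured TCP pose, the force and the opening at its end, in the units of the state.
- arm.read_state(): the state, without advancing time (a new reading comes with each control period).
- imaging.get_image(name): name is "side" or "top" or "wrist"; returns (picture, depth): 384x512x3 uint8, blue, green, red; 384x512 float32, mm along the optical axis (not along the pixel's ray), 0 where there is no reading.
- imaging.camera_model(name): a dict with "vfov" (degrees; the focal length in pixels is half the picture's height over the tangent of half this angle, whatever the lens; pixels are square), "cx", "cy" (the principal point, pixels), "dist" ([k1, k2, p1, p2, k3] as OpenCV has them; the pictures are not rectified), "T" (4x4, takes a point from camera to world coordinates); the wrist camera has in their place "hand_eye" (4x4, takes a point from camera to tool coordinates, whose origin is the TCP and whose axes are the tool frame's). Camera axes: x right, y up, looking along -z (the intrinsics and any distortion apply to the point x, -y, -z); pixel columns grow to the right and rows downward; lengths in mm; the calibration is good to about 2 mm. A picture is of the moment at which its call begins: read the wrist's pose just before it. camera_model takes no time and is no camera call.
- job_done(): hands the job in, once; it reports no verdict.
The state is a dict: "clock": time; "joints": joint angles; "joint_vel": joint speeds; "joint_efforts": joint torques, N m; "position": TCP position; "ee_rot": TCP orientation; "contact_force": force on the tool from outside, world axes, zero at the start; "wrist_torque": the same for the moment, N m; "gripper_width": finger opening in mm.
Only numpy, scipy, OpenCV 4.12 (cv2) and the standard library are available. Lean on these libraries where they do the work, as an engineer would, in place of code of your own. Each camera call takes 0.05 s, during which the arm holds its last target.

## Task

Key in the produce on the scale: with a fingertip, lightly press the yellow lemon key, then the red tomato key, then the brown potato key and last the long blue finish bar, each straight down until it is all the way in, where it stays. Do not press the green lime key or press one ahead of its turn, and use no more force than a gentle push. Pick nothing up, leave the produce and the tub of dates where they are, and finish with the hand clear of everything.

Things in the scene. Friction and masses are not known exactly. Their poses are not given: they have to be found in the camera images.
- console: Flat grey keypad console, fixed to the counter, 250 (x) x 200 (y) x 60 mm high; origin at the centre of its underside, z up; its top is level. A dark display strip runs along its far (+x) edge. Four round keys stand on it in a 2 x 2 block (66 mm apart centre to centre, which key is in which place varies) and the long bar lies on the robot's side (-x) of them.
- lemon_key_top (a point): Yellow round key (ochre lemon-shaped mark): cap 36 mm across in a black square collar 52 mm wide. The point is the middle of the cap's top face and moves with the cap; z points up. At the start the top stands 80 mm above the counter, 18 mm above its collar; left all the way in it is at 70 mm, 8 mm above the collar.
- lemon_key (a joint): How far the yellow lemon key is pushed in, m: 0 out, 0.010 all the way in. It moves under about 2.5 N (friction, no return spring) and stays where it is left; the cap rides on a stiff cushion (4 N per mm) that gives under the finger and springs back, and keeps the force soft at the end of the travel.
- lemon_unit: Black collar of the yellow lemon key, 2 mm high, fixed on the console top; origin at the centre of its underside (60 mm above the counter), axes as the console's.
- tomato_key_top (a point): Red round key (dark red disc with a small green star): cap 36 mm across in a black square collar 52 mm wide. The point is the middle of the cap's top face and moves with the cap; z points up. At the start the top stands 80 mm above the counter, 18 mm above its collar; left all the way in it is at 70 mm, 8 mm above the collar.
- tomato_key (a joint): How far the red tomato key is pushed in, m: 0 out, 0.010 all the way in. It moves under about 2.5 N (friction, no return spring) and stays where it is left; the cap rides on a stiff cushion (4 N per mm) that gives under the finger and springs back, and keeps the force soft at the end of the travel.
- tomato_unit: Black collar of the red tomato key, 2 mm high, fixed on the console top; origin at the centre of its underside (60 mm above the counter), axes as the console's.
- potato_key_top (a point): Brown round key (tan oval with dark dots): cap 36 mm across in a black square collar 52 mm wide. The point is the middle of the cap's top face and moves with the cap; z points up. At the start the top stands 80 mm above the counter, 18 mm above its collar; left all the way in it is at 70 mm, 8 mm above the collar.
- potato_key (a joint): How far the brown potato key is pushed in, m: 0 out, 0.010 all the way in. It moves under about 2.5 N (friction, no return spring) and stays where it is left; the cap rides on a stiff cushion (4 N per mm) that gives under the finger and springs back, and keeps the force soft at the end of the travel.
- potato_unit: Black collar of the brown potato key, 2 mm high, fixed on the console top; origin at the centre of its underside (60 mm above the counter), axes as the console's.
- lime_key_top (a point): Green round key (pale green slice mark), not to be pressed: cap 36 mm across in a black square collar 52 mm wide. The point is the middle of the cap's top face and moves with the cap; z points up. At the start the top stands 80 mm above the counter, 18 mm above its collar; left all the way in it is at 70 mm, 8 mm above the collar.
- lime_key (a joint): How far the green lime key is pushed in, m: 0 out, 0.010 all the way in. It moves under about 2.5 N (friction, no return spring) and stays where it is left; the cap rides on a stiff cushion (4 N per mm) that gives under the finger and springs back, and keeps the force soft at the end of the travel.
- lime_unit: Black collar of the green lime key, 2 mm high, fixed on the console top; origin at the centre of its underside (60 mm above the counter), axes as the console's.
- finish_key_top (a point): Long blue bar key (thin pale stripe): cap 30 mm (x) by 100 mm (y) in a black collar 44 x 116 mm. The point is the middle of the cap's top face and moves with the cap; z points up. At the start the top stands 80 mm above the counter, 18 mm above its collar; left all the way in it is at 70 mm, 8 mm above the collar.
- finish_key (a joint): How far the long blue finish bar is pushed in, m: 0 out, 0.010 all the way in. It moves under about 2.5 N (friction, no return spring) and stays where it is left; the cap rides on a stiff cushion (4 N per mm) that gives under the finger and springs back, and keeps the force soft at the end of the travel.
- finish_unit: Black collar of the long blue finish bar, 2 mm high, fixed on the console top; origin at the centre of its underside (60 mm above the counter), axes as the console's.
- scale: White counter scale, fixed, 200 (x) x 240 (y) mm, with a steel pan 170 x 260 mm of three cells whose rim is 66 mm above the counter; origin at the centre of its underside. It stands to the left or the right of the console, 250 to 290 mm centre to centre, with the produce in its pan.
- lemon_fruit_mid (a point): Loose yellow lemon lying in a cell of the pan, 84 mm long, 56 mm thick, top 103 mm above the counter; point at its centre. Leave alone.
- tomato_fruit_mid (a point): Loose red tomato in a cell of the pan, 68 mm across, with a green stalk up to 108 mm above the counter; point at its centre. Leave alone.
- potato_fruit_mid (a point): Loose tan potato lying in a cell of the pan, 92 mm long, 58 mm thick, top 105 mm above the counter; point at its centre. Leave alone.
- tub_mid (a point): Loose round tub, brown with dates, with a purple lid, 94 mm across, 62 mm high, on the counter on the other side of the console; point at its centre. Leave alone.

How it is judged:
By the outcome, as a careful person would: the job done as asked, in the order asked, and still so for the second after the job is handed in, with the robot touching nothing.
It also fails if it takes over 51 s, if anything falls off the work surface, if the arm or the gripper's body presses on something with over 40 N, if the wrist force passes 120 N, or if a joint passes its speed limit or range.

## Working session

There is one attempt and no reset: what is moved stays moved. The work goes in short steps, Python scripts to look and compute and a shell command to move; the robot and the scene stay as the last step left them, time stands still between calls to the robot, and variables do not carry over. Pictures are saved under pics/ and viewed, and the job is handed in when it is done.

```bash
mkdir -p pics; ls
python3 - <<'E'
from bench import arm, imaging
import cv2
s=arm.read_state();print(s, arm.nose_length)
for n in("top","side","wrist"):
    p,d=imaging.get_image(n);cv2.imwrite(f"pics/{n}0.png",p);
    import numpy as np; np.save(f"pics/{n}0.npy",d)
    print(n,imaging.camera_model(n))
E
```

```text
pics
{'clock': 0.0, 'joints': array([ 1.37758526e+00,  3.85567114e-01,  6.66499795e-03, -4.80329550e-04,
       -1.19397697e+00, -2.58620153e-01]), 'joint_vel': array([ 0.00149503,  0.00127897,  0.00220864,  0.00102312, -0.00024093,
        0.00112516]), 'joint_efforts': array([-3.43730580e-04, -3.92288053e+01,  1.88403332e+01,  4.18606684e+00,
       -4.62789059e-03,  1.07316362e-05]), 'position': array([272.67101585, 561.93549031, 302.83312657]), 'ee_rot': array([-5.30672318e-01,  8.47576402e-01, -6.07455994e-04, -8.74815027e-04]), 'contact_force': array([0.14105687, 0.19352788, 0.69233656]), 'wrist_torque': array([ 0.00035843, -0.01804259, -0.00762952]), 'gripper_width': 85.5706616934316} 72.6
top {'vfov': 43.83067712812051, 'cx': 254.03966522729567, 'cy': 198.47918889018376, 'dist': array([-0.1046207,  0.       ,  0.       ,  0.       ,  0.       ]), 'T': array([[ 1.19327998e-02,  9.92488521e-01, -1.21754444e-01,
         3.88701313e+02],
       [-9.99914507e-01,  1.24949091e-02,  3.85426830e-03,
         8.60365068e+01],
       [ 5.34662775e-03,  1.21698043e-01,  9.92552769e-01,
[... 449 characters left out ...]
3e+03],
       [ 1.72528977e-02,  7.45574462e-01,  6.66198964e-01,
         1.14291084e+03],
       [ 0.00000000e+00,  0.00000000e+00,  0.00000000e+00,
         1.00000000e+00]])}
wrist {'vfov': 62.01610701378667, 'cx': 256.6478899752943, 'cy': 188.36168377653297, 'dist': array([-0.03994342,  0.        ,  0.        ,  0.        ,  0.        ]), 'hand_eye': array([[ 9.99999152e-01, -5.51907979e-04, -1.17993695e-03,
        -3.28392927e-01],
       [-9.00812728e-04, -9.47299718e-01, -3.20347363e-01,
        -8.30782059e+01],
       [-9.40951673e-04,  3.20348154e-01, -9.47299411e-01,
        -6.94051355e+01],
       [ 0.00000000e+00,  0.00000000e+00,  0.00000000e+00,
         1.00000000e+00]])}
```

View pics/top0.png

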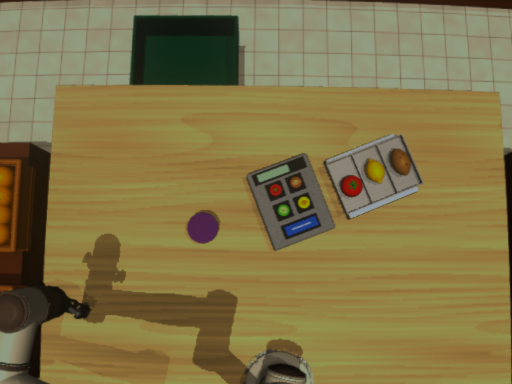

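View pics/side0.png

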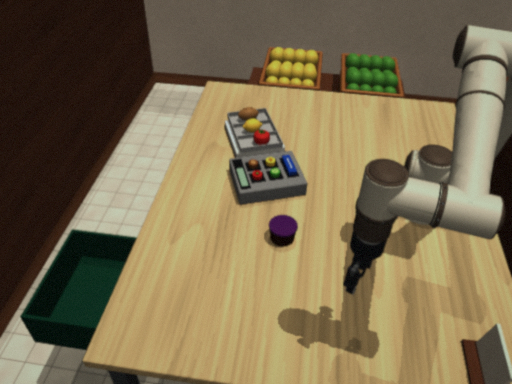

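View pics/wrist0.png

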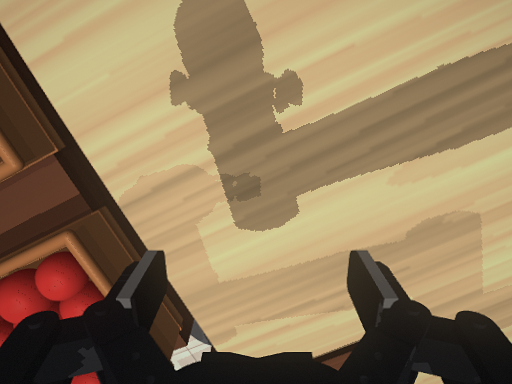

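The top view shows the console at about (290,200). The red key is at (276,189), brown at (295,182), green at (284,211), yellow at (304,202) and the bar at (300,226). The purple tub is at (203,227), and the scale with the produce is to the right.

```bash
cat > h.py <<'E'
import numpy as np,cv2
from scipy.spatial.transform import Rotation as R
from bench import arm,imaging
HSV={'yellow':((22,120,90),(34,255,255)),'red':((0,0,0),(0,0,0)),'green':((40,110,70),(80,255,255)),'blue':((105,130,60),(125,255,255)),'brown':((5,80,50),(16,200,190))}
def T(name,s=None):
    m=imaging.camera_model(name)
    if name!='wrist': return m,m['T']
    W=np.eye(4);W[:3,:3]=R.from_quat(s['ee_rot']).as_matrix();W[:3,3]=s['position'];return m,W@m['hand_eye']
def rays(name,uv,s=None,shape=(384,512)):
    m,M=T(name,s);f=shape[0]/2/np.tan(np.radians(m['vfov']/2))
    K=np.array([[f,0,m['cx']],[0,f,m['cy']],[0,0,1]])
    n=cv2.undistortPoints(np.array(uv,float).reshape(-1,1,2),K,m['dist']).reshape(-1,2)
    d=np.c_[n[:,0],-n[:,1],-np.ones(len(n))]@M[:3,:3].T
    return M[:3,3],d
def plane(name,uv,z,s=None):
    o,d=rays(name,uv,s);return o+d*((z-o[2])/d[:,2])[:,None]
def mask(img,c):
    h=cv2.cvtColor(img,cv2.COLOR_BGR2HSV)
    if c=='red': return cv2.inRange(h,(0,190,70),(6,255,255))|cv2.inRange(h,(172,150,70),(180,255,255))
    return cv2.inRange(h,*map(np.array,HSV[c]))
def blobs(img,c,roi,amin=15):
    x0,y0,x1,y1=roi;m=np.zeros(img.shape[:2],np.uint8);m[y0:y1,x0:x1]=mask(img,c)[y0:y1,x0:x1]
    cs,_=cv2.findContours(m,cv2.RETR_EXTERNAL,cv2.CHAIN_APPROX_NONE)
    return sorted([cv2.convexHull(k) for k in cs if cv2.contourArea(k)>amin],key=cv2.contourArea)[::-1]
def cen(k):
    M=cv2.moments(k);return np.array([M['m10']/M['m00'],M['m01']/M['m00']])
E
python3 - <<'E'
from h import *
for n,roi in(('top',(245,150,330,248)),('side',(228,148,308,205))):
    img=cv2.imread(f'pics/{n}0.png')
    for c in('yellow','red','brown','green','blue'):
        for k in blobs(img,c,roi)[:2]:
            u=cen(k);print(n,c,cv2.contourArea(k),u.round(1),plane(n,[u],79)[0].round(1))
    x0,y0,x1,y1=roi;cv2.imwrite(f'pics/{n}0z.png',cv2.resize(img[y0:y1,x0:x1],None,fx=6,fy=6,interpolation=2))
img=cv2.imread('pics/top0.png')
for c,u,z in(('tub',(203,227),62),('tom',(351,186),105),('corner',[(247,177),(305,154),(334,232),(276,249)],60)):
    print(c,plane('top',[u] if c!='corner' else u,z).round(0).tolist())
E
```

```text
top yellow 780.0 [285.7 154.7] [699.1 -14.4  79. ]
top yellow 365.0 [313.9 241.6] [436.1 -99.7  79. ]
top red 101.0 [275.4 189.5] [591.6  16.3  79. ]
top brown 102.5 [295.6 181.6] [616.4 -44.6  79. ]
top green 94.5 [283.3 209.9] [530.   -7.6  79. ]
top blue 327.0 [301.  225.5] [483.8 -61.   79. ]
side yellow 52.5 [270.  160.3] [554.  -69.1  79. ]
side red 57.5 [256.7 174.3] [591.2  18.7  79. ]
side brown 51.5 [252.8 162.4] [614.8 -46.1  79. ]
side green 53.5 [274.6 170.9] [530.2 -10.3  79. ]
side blue 141.0 [288.9 164.1] [483.  -57.8  79. ]
tub [[477.0, 234.0, 62.0]]
tom [[601.0, -208.0, 105.0]]
corner [[632.0, 103.0, 60.0], [706.0, -76.0, 60.0], [466.0, -164.0, 60.0], [413.0, 12.0, 60.0]]
```

```bash
python3 -m crank 2>&1 | head -20; python3 -c "
from h import *
print(R.from_quat(arm.read_state()['ee_rot']).as_matrix().round(3))"
```

```text
invalid input
[[-0.437 -0.9   -0.001]
 [-0.9    0.437 -0.002]
 [ 0.002 -0.    -1.   ]]
```

Top and side agree to 2–3 mm: yellow (554,-69), red (591,17), brown (616,-45), green (530,-8) and bar (483,-60). I'll move over yellow with the gripper shutting on the way, then refine with the wrist camera.

```bash
python3 -m crank '{"delta_pos":[[0.022,-0.026,0],[0.022,-0.026,0],[0.022,-0.026,0],[0.022,-0.026,0],[0.022,-0.026,0],[0.022,-0.026,0],[0.022,-0.026,0],[0.022,-0.026,0]],"twist":[0,0,0,0,0,0,0,0]}' 0
python3 -m crank '{"delta_pos":[[0.022,-0.026,0],[0.022,-0.026,0],[0.022,-0.026,0],[0.022,-0.026,0],[0.022,-0.026,0],[0.022,-0.026,0],[0.022,-0.026,0],[0.022,-0.026,0]],"twist":[0,0,0,0,0,0,0,0]}' 0
```

```text
clock: 0.82
position: [383.3, 311.4, 303.8]
ee_rot: [-0.531, 0.847, -0.0, -0.0]
contact_force: [0.4, 0.4, -0.1]
gripper_width: -0.2
clock: 1.48
position: [493.6, 62.3, 303.8]
ee_rot: [-0.531, 0.847, 0.0, -0.0]
contact_force: [0.6, 0.3, -0.3]
gripper_width: -0.0
```

```bash
python3 -m crank '{"delta_pos":[[0.021,-0.025,0.012],[0.021,-0.025,0.012],[0.021,-0.025,0.012],[0.015,-0.018,0.012],[0,0,0],[0,0,0]],"twist":[0,0,0,0,0,0]}' 0
cat > look.py <<'E'
from h import *
import sys
s=arm.read_state();img,d=imaging.get_image('wrist');cv2.imwrite(f'pics/{sys.argv[1]}.png',img);np.save(f'pics/{sys.argv[1]}.npy',d)
print(s['position'].round(1),s['contact_force'].round(1),s['gripper_width'])
Rm=R.from_quat(s['ee_rot']).as_matrix();print(Rm.round(4))
for c in('yellow','red','brown','green','blue'):
    for k in blobs(img,c,(0,0,512,384),300)[:3]:
        u=cen(k);p=plane('wrist',[u],80,s)[0];print(c,cv2.contourArea(k),u.round(1),p.round(1),'tool',(Rm.T@(p-s['position'])).round(1))
E
python3 look.py w1
```

```text
clock: 1.98
position: [542.8, -48.0, 254.6]
ee_rot: [-0.53, 0.848, 0.001, -0.001]
contact_force: [-0.5, 0.5, -0.1]
gripper_width: 0.0
[542.8 -48.  254.6] [-0.5  0.5 -0.1] 0.010082622132403777
[[-4.390e-01 -8.985e-01 -2.900e-03]
 [-8.985e-01  4.390e-01 -5.000e-04]
 [ 1.700e-03  2.400e-03 -1.000e+00]]
yellow 868.5 [276.2 170. ] [549.8 -69.   80. ] tool [ 15.5 -15.9 174.6]
red 1169.0 [412.5  19.3] [ 606.9 -200.4   80. ] tool [ 108.4 -125.   174.4]
red 575.5 [466.9  22.1] [ 589.  -235.4   80. ] tool [ 147.8 -124.2  174.5]
brown 1841.0 [210.5 104.6] [616.9 -46.3  80. ] tool [-34.4 -66.2 174.3]
brown 795.5 [383.6 320. ] [370.4 -99.   80. ] tool [121.2 132.1 175.1]
green 1458.0 [220.5 216.4] [533.9 -10.6  80. ] tool [-30.   24.  174.6]
green 886.0 [446.9  11.8] [ 601.3 -224.1   80. ] tool [ 132.2 -130.4  174.5]
blue 2977.5 [310.  227.3] [491.9 -73.5  80. ] tool [ 45.   34.1 174.7]
```

View pics/w1.png

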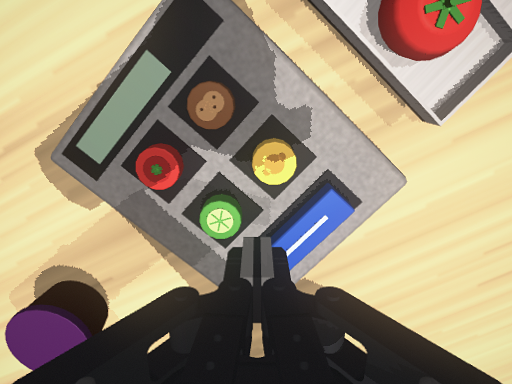

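Run:
```python
from h import *
img=cv2.imread('pics/w1.png');z=img[40:250,90:370];cv2.imwrite('pics/w1z.png',cv2.resize(z,None,fx=2.8,fy=2.8,interpolation=2))
s=arm.read_state()
for u in[(158,166),(210,104),(274,160),(220,216)]:print(u,plane('wrist',[u],80,s).round(1))
```

```text
(158, 166) [[594.   14.9  80. ]]
(210, 104) [[617.8 -45.   80. ]]
(274, 160) [[558.2 -69.8  80. ]]
(220, 216) [[534.4  -9.1  80. ]]
```

View pics/w1z.png

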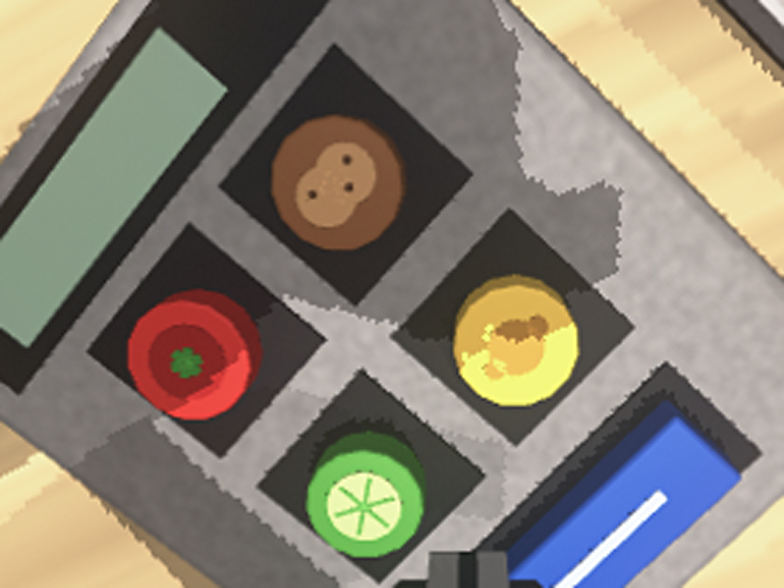

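Run:
```python
from h import *
s=arm.read_state()
Z=np.array([(187,360),(338,186),(515,344),(364,505),(680,418),(742,478)])/2.8+[90,40]
P=plane('wrist',Z,80,s)[:,:2];print(P.round(1))
A=np.array([[591.4,17.5],[615.6,-45.3],[554,-69],[530,-9]])
# console-frame layout: x far, y left
L=np.array([[33,33],[33,-33],[-33,-33],[-33,33]],float)
for Q in(A,P[:4],(A+P[:4])/2):
    c=Q.mean(0);H=L.T@(Q-c);a=np.arctan2(H[0,1]-H[1,0],H[0,0]+H[1,1]);Rm=np.array([[np.cos(a),-np.sin(a)],[np.sin(a),np.cos(a)]])
    F=L@Rm.T+c;print('yaw',np.degrees(a).round(2),'res',(Q-F).round(1).tolist());print(F.round(1))
    print('bar local (wrist end, cam centres)',((np.r_[P[4:],[[484.8,-61],[483,-58]]]-c)@Rm).round(1).tolist())
```

```text
[[ 592.6   16.9]
 [ 616.1  -44.6]
 [ 556.1  -68.8]
 [ 530.9   -7.3]
 [ 515.2 -102.6]
 [ 489.5 -112.3]]
yaw 21.82 res [[0.3, 1.0], [-0.1, -0.5], [-0.4, 0.4], [0.2, -0.9]]
[[591.1  16.5]
 [615.7 -44.8]
 [554.4 -69.4]
 [529.8  -8.1]]
bar local (wrist end, cam centres) [[-81.7, -49.3], [-109.2, -48.8], [-94.5, 0.6], [-95.0, 4.1]]
yaw 21.61 res [[0.2, 0.0], [-0.7, -0.2], [0.7, -0.0], [-0.2, 0.2]]
[[592.4  16.9]
 [616.7 -44.5]
 [555.4 -68.8]
 [531.1  -7.4]]
bar local (wrist end, cam centres) [[-82.8, -49.6], [-110.3, -49.2], [-95.8, 0.2], [-96.3, 3.7]]
yaw 21.71 res [[0.2, 0.5], [-0.4, -0.3], [0.2, 0.2], [-0.0, -0.4]]
[[591.8  16.7]
 [616.2 -44.6]
 [554.9 -69.1]
 [530.5  -7.7]]
bar local (wrist end, cam centres) [[-82.3, -49.4], [-109.8, -49.0], [-95.1, 0.4], [-95.7, 3.9]]
```

```bash
python3 -m crank '{"delta_pos":[[0.0065,-0.010,0.02],[0.007,-0.010,0.02],[0,0,0.025],[0,0,0.022],[0,0,0.0],[0,0,0]],"twist":[0,0,0,0,0,0]}' 0;python3 -c "
from h import *
s=arm.read_state();print(s['position'],R.from_quat(s['ee_rot']).as_matrix().round(4)[:,2]@[0,0,1],s['contact_force'])"
```

```text
clock: 2.53
position: [555.0, -66.8, 169.1]
ee_rot: [-0.532, 0.847, 0.0, -0.001]
contact_force: [0.8, -0.6, 0.8]
gripper_width: -0.1
[554.95218963 -66.80327038 169.05254048] -1.0 [ 0.79290725 -0.62105056  0.76929528]
```

```bash
python3 -m crank '{"delta_pos":[[0.0018,-0.001,0.006],[0,0,0.006],[0,0,0],[0,0,0]],"twist":[0,0,0,0]}' 0;python3 look.py w2
```

```text
clock: 2.87
position: [555.4, -69.6, 157.4]
ee_rot: [-0.531, 0.847, -0.0, 0.0]
contact_force: [-0.1, 0.6, -0.1]
gripper_width: -0.1
[555.4 -69.6 157.4] [-0.1  0.6 -0.1] -0.057418764998833985
[[-4.364e-01 -8.998e-01  8.000e-04]
 [-8.998e-01  4.364e-01  1.000e-04]
 [-4.000e-04 -7.000e-04 -1.000e+00]]
red 4310.0 [477.2  33.4] [ 607.5 -199.6   80. ] tool [  94.3 -103.5   77.5]
red 3438.0 [ 85.2 247.3] [595.4  11.2  80. ] tool [-90.1  -0.7  77.5]
brown 4567.5 [159.1 161.8] [617.7 -48.2  80. ] tool [-46.4 -46.7  77.5]
blue 1247.0 [340.1 288.7] [513.6 -99.9  80. ] tool [45.5 24.5 77.4]
```

View pics/w2.png

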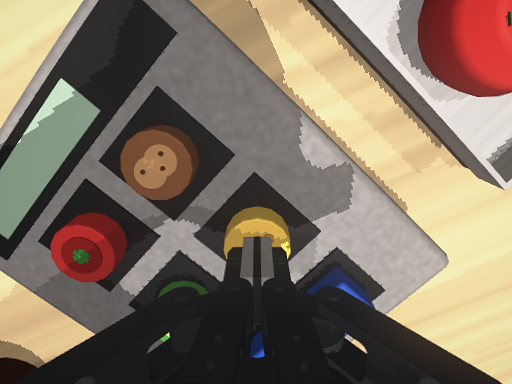

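```bash
python3 -m crank '{"delta_pos":[[0,0,0.002],[0,0,0.002],[0,0,0.002],[0,0,0.002],[0,0,0],[0,0,0]],"twist":[0,0,0,0,0,0]}' 0;python3 -m crank '{"delta_pos":[[0,0,0.002],[0,0,0.002],[0,0,0.001],[0,0,0],[0,0,0]],"twist":[0,0,0,0,0]}' 0
```

```text
clock: 3.42
position: [555.5, -69.7, 149.0]
ee_rot: [-0.531, 0.848, -0.0, 0.0]
contact_force: [0.6, -0.5, 1.0]
gripper_width: 0.3
clock: 3.83
position: [555.5, -69.7, 143.9]
ee_rot: [-0.531, 0.848, -0.0, 0.0]
contact_force: [0.3, -0.5, 1.3]
gripper_width: 0.1
```

```bash
for i in 1 2; do python3 -m crank '{"delta_pos":[[0,0,0.001],[0,0,0]],"twist":[0,0]}' 0|grep -E "pos|force"; done; python3 look.py w3
```

```text
position: [555.4, -69.7, 142.9]
contact_force: [1.0, 0.4, 0.9]
position: [555.4, -69.7, 142.0]
contact_force: [0.9, 0.2, 3.1]
[555.4 -69.7 142. ] [0.9 0.2 3.1] -0.47203491091831035
[[-4.365e-01 -8.997e-01  5.000e-04]
 [-8.997e-01  4.365e-01 -0.000e+00]
 [-2.000e-04 -5.000e-04 -1.000e+00]]
red 4351.0 [ 71.5 261.9] [595.5   9.6  80. ] tool [-88.8  -1.4  62. ]
red 3304.5 [486.   29.9] [ 609.7 -193.4   80. ] tool [  87.6 -102.7   62. ]
brown 5596.5 [148.9 170.3] [617.8 -48.5  80. ] tool [-46.3 -46.8  62. ]
```

View pics/w3.png

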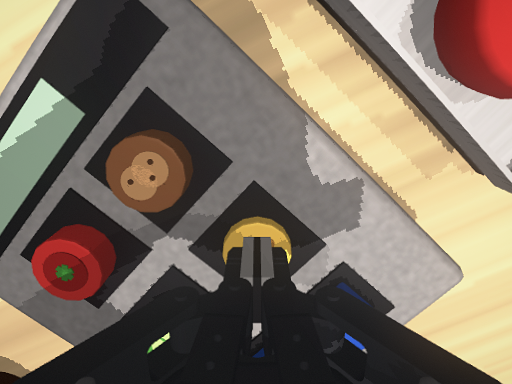

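The cap is sinking under the tip (257,240), with about 3 N on it. I'll continue until the force climbs past friction.

```bash
for i in 1 2; do python3 -m crank '{"delta_pos":[[0,0,0.0005],[0,0,0],[0,0,0]],"twist":[0,0,0]}' 0|grep -E "pos|force"; done
```

```text
position: [555.5, -69.7, 141.7]
contact_force: [0.5, -0.8, 4.3]
position: [555.5, -69.7, 141.3]
contact_force: [1.0, 0.1, 6.2]
```

```bash
python3 -m crank '{"delta_pos":[[0,0,-0.005],[0,0,-0.025],[0,0,-0.03],[0,0,0],[0,0,0]],"twist":[0,0,0,0,0]}' 0; python3 look.py w4
cat >> h.py <<'E'
def depthz(name,n,uv,s=None,r=2):
    d=np.load(f'pics/{n}.npy');m,M=T(name,s);o,ra=rays(name,[uv],s);u,v=map(int,uv)
    w=d[v-r:v+r+1,u-r:u+r+1];w=w[w>0];return (o+ra[0]*np.median(w)).round(1)
E
```

```text
clock: 5.13
position: [555.2, -69.6, 202.1]
ee_rot: [-0.531, 0.848, -0.0, 0.001]
contact_force: [-0.1, -0.1, -0.6]
gripper_width: -0.2
[555.2 -69.6 202.1] [-0.1 -0.1 -0.6] -0.2045934573293001
[[-4.370e-01 -8.995e-01  1.900e-03]
 [-8.995e-01  4.370e-01  8.000e-04]
 [-1.600e-03 -1.300e-03 -1.000e+00]]
yellow 1716.0 [257.6 210.1] [558.3 -71.5  80. ] tool [  0.5  -3.4 122.1]
red 2348.5 [428.9  28.1] [ 614.5 -203.7   80. ] tool [  94.9 -111.7  122.1]
red 1603.5 [114.1 218.8] [593.9  16.4  80. ] tool [-94.1   3.  122.2]
red 1558.0 [496.4  31.3] [ 596.9 -238.6   80. ] tool [ 133.9 -111.2  122. ]
brown 2785.5 [179.7 144.9] [617.4 -47.6  80. ] tool [-46.8 -46.1 122.2]
green 2532.0 [472.9  26.5] [ 604.9 -226.7   80. ] tool [ 119.8 -113.2  122. ]
green 1998.5 [195.6 270.5] [536.2 -12.9  80. ] tool [-42.5  42.1 122.1]
blue 2208.5 [317.9 268.8] [500.4 -90.1  80. ] tool [ 42.5  40.5 121.9]
```

View pics/w4.png

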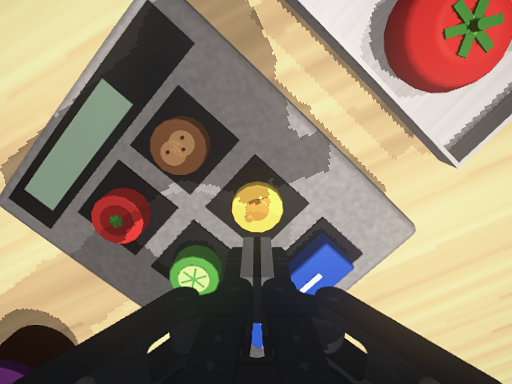

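Run:
```python
from h import *
s=arm.read_state()
for c,u in(('Y',(257,208)),('R',(117,221)),('B',(179,148)),('G',(194,278)),('console',(228,178)),('blue',(318,270))):print(c,depthz('wrist','w4',u,s))
Rm=R.from_quat(s['ee_rot']).as_matrix()
for n,t in(('red',(592,17)),('brown',(616.3,-44.6)),('bar',(484.2,-61.7))):print(n,(Rm.T@(np.r_[t,200]-s['position'])).round(1))
```

```text
Y [555.  -70.1  68.7]
R [590.8  15.1  79.1]
B [614.8 -46.3  78.5]
G [530.4  -9.   78.9]
console [580.  -59.9  57.8]
blue [498.  -89.7  78.3]
red [-94.4   4.1   0.7]
brown [-49.6 -44.7   0.6]
bar [23.5 66.7  0.7]
```

Depth puts yellow at about 69 mm and the other keys at about 79 mm, so yellow is fully in. Next is red.

```bash
python3 -m crank '{"delta_pos":[[-0.0315,0.0015,0],[-0.0315,0.0015,0],[-0.0315,0.001,0],[0,0,0.015],[0,0,0.015],[0,0,0.01],[0,0,0],[0,0,0]],"twist":[0,0,0,0,0,0,0,0]}' 0; python3 look.py w5
```

```text
clock: 5.85
position: [592.1, 16.5, 159.5]
ee_rot: [-0.531, 0.848, 0.0, -0.002]
contact_force: [0.3, 0.2, 0.5]
gripper_width: -0.1
[592.1  16.5 159.5] [0.3 0.2 0.5] -0.08759379856192302
[[-0.4369 -0.8995 -0.0034]
 [-0.8995  0.4369 -0.0011]
 [ 0.0025  0.0026 -1.    ]]
yellow 2693.0 [423.1 228.3] [563.6 -66.1  80. ] tool [ 86.6 -10.7  79.7]
brown 4544.5 [346.9 151.5] [619.3 -44.4  80. ] tool [ 42.8 -51.2  79.5]
green 1268.5 [339.5 288. ] [548.6 -13.6  80. ] tool [45.9 25.8 79.7]
blue 5783.0 [465.  307.4] [502.7 -74.7  80. ] tool [120.9  40.3  80. ]
```

View pics/w5.png

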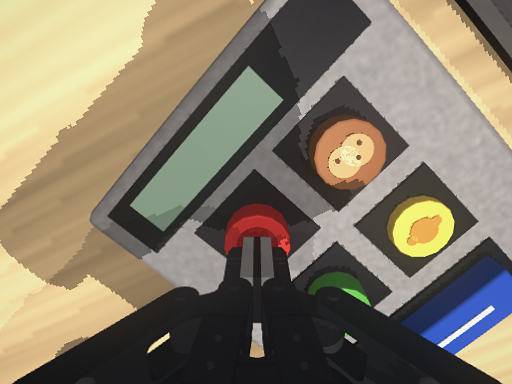

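The tip (257,240) is centred on the red cap. I'll press from 159.5 to about 143 and then creep down.

```bash
python3 -m crank '{"delta_pos":[[0,0,0.0025],[0,0,0.0025],[0,0,0.002],[0,0,0.002],[0,0,0.002],[0,0,0.002],[0,0,0.002],[0,0,0]],"twist":[0,0,0,0,0,0,0,0]}' 0; python3 -m crank '{"delta_pos":[[0,0,0.001],[0,0,0],[0,0,0]],"twist":[0,0,0]}' 0
```

```text
clock: 6.57
position: [593.0, 16.9, 145.8]
ee_rot: [-0.531, 0.848, -0.0, 0.0]
contact_force: [0.5, -0.6, 1.4]
gripper_width: 0.0
clock: 6.82
position: [593.0, 17.0, 145.0]
ee_rot: [-0.531, 0.848, -0.0, 0.0]
contact_force: [0.7, -0.8, 2.2]
gripper_width: 0.3
```

```bash
python3 -m crank '{"delta_pos":[[0,0,0.001],[0,0,0.001],[0,0,0.001],[0,0,0],[0,0,0]],"twist":[0,0,0,0,0]}' 0|grep -E "pos|force"; for i in 1; do python3 -m crank '{"delta_pos":[[0,0,0.0005],[0,0,0],[0,0,0]],"twist":[0,0,0]}' 0|grep -E "pos|force"; done
```

```text
position: [593.0, 17.0, 142.0]
contact_force: [0.6, -2.0, 2.9]
position: [593.0, 17.0, 141.7]
contact_force: [-0.3, -1.8, 4.5]
```

```bash
python3 -m crank '{"delta_pos":[[0,0,0.0005],[0,0,0],[0,0,0]],"twist":[0,0,0]}' 0|grep -E "pos|force"; python3 -m crank '{"delta_pos":[[0,0,-0.005],[0,0,-0.025],[0,0,-0.02],[0,0,0],[0,0,0]],"twist":[0,0,0,0,0]}' 0; python3 look.py w6
```

```text
position: [593.0, 17.0, 141.3]
contact_force: [-0.0, -1.1, 5.6]
clock: 8.15
position: [593.0, 17.5, 191.6]
ee_rot: [-0.531, 0.848, 0.0, 0.001]
contact_force: [-0.3, -0.3, -0.7]
gripper_width: 0.1
[593.   17.5 191.6] [-0.3 -0.3 -0.7] 0.14648041358548888
[[-0.4368 -0.8995  0.0017]
 [-0.8995  0.4368  0.0014]
 [-0.002  -0.001  -1.    ]]
yellow 2065.0 [401.7 208.4] [562.2 -66.6  80. ] tool [ 89.3  -8.9 111.4]
brown 3154.0 [335.1 141.6] [618.8 -44.5  80. ] tool [ 44.7 -50.1 111.6]
green 2121.0 [329.2 272.9] [539.1  -9.3  80. ] tool [ 47.9  37.  111.5]
blue 4965.5 [435. 288.] [495.6 -69.9  80. ] tool [121.4  49.6 111.3]
```

View pics/w6.png

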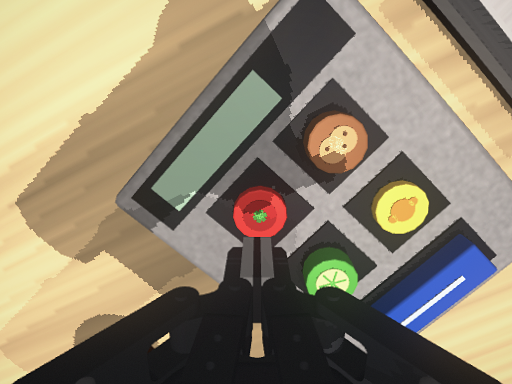

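Run:
```python
from h import *
s=arm.read_state()
for c,u in(('R',(259,213)),('Y',(402,208)),('B',(336,146)),('G',(331,280)),('console',(343,186)),('stripe',(433,305))):print(c,depthz('wrist','w6',u,s))
Rm=R.from_quat(s['ee_rot']).as_matrix()
for n,t in(('brown',(616.3,-44.6)),):print(n,(Rm.T@(np.r_[t,200]-s['position'])).round(1))
```

```text
R [593.4  15.3  69.6]
Y [555.9 -69.6  69.4]
B [615.3 -44.2  78.9]
G [532.6  -8.5  79.2]
console [582.3 -41.5  58.7]
stripe [481.4 -65.2  79.2]
brown [ 45.2 -48.6  -9.6]
```

Red is in at 69.6 mm. Next is brown.

```bash
python3 -m crank '{"delta_pos":[[0.015,-0.0165,-0.003],[0.015,-0.016,0],[0.015,-0.016,0],[0,0,0.012],[0,0,0.012],[0,0,0.012],[0,0,0],[0,0,0]],"twist":[0,0,0,0,0,0,0,0]}' 0; python3 look.py w7|head -1
```

```text
clock: 8.87
position: [616.0, -44.7, 156.0]
ee_rot: [-0.531, 0.848, 0.001, -0.002]
contact_force: [1.4, 1.2, 0.8]
gripper_width: 0.1
[616.  -44.7 156. ] [1.4 1.2 0.8] 0.11221057877252942
```

View pics/w7.png

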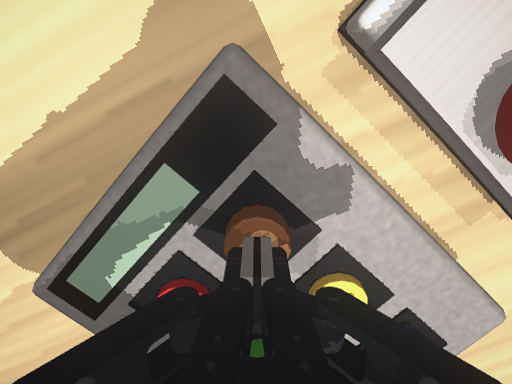

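The tip is centred on the brown cap.

```bash
python3 -m crank '{"delta_pos":[[0,0,0.002],[0,0,0.002],[0,0,0.002],[0,0,0.002],[0,0,0.002],[0,0,0.001],[0,0,0],[0,0,0]],"twist":[0,0,0,0,0,0,0,0]}' 0|grep -E "pos|force"; python3 -m crank '{"delta_pos":[[0,0,0.001],[0,0,0],[0,0,0]],"twist":[0,0,0]}' 0|grep -E "pos|force"
```

```text
position: [617.1, -44.4, 147.1]
contact_force: [0.5, 1.4, 1.5]
position: [617.1, -44.5, 146.0]
contact_force: [0.1, 1.5, 1.2]
```

```bash
python3 -m crank '{"delta_pos":[[0,0,0.001],[0,0,0.001],[0,0,0.001],[0,0,0.001],[0,0,0],[0,0,0]],"twist":[0,0,0,0,0,0]}' 0|grep -E "pos|force"; python3 -m crank '{"delta_pos":[[0,0,0.0005],[0,0,0],[0,0,0]],"twist":[0,0,0]}' 0|grep -E "pos|force"
```

```text
position: [617.1, -44.6, 142.1]
contact_force: [0.4, 1.3, 1.8]
position: [617.1, -44.5, 141.7]
contact_force: [1.1, 2.0, 4.3]
```

```bash
python3 -m crank '{"delta_pos":[[0,0,0.0005],[0,0,0],[0,0,0]],"twist":[0,0,0]}' 0|grep -E "pos|force"; python3 -m crank '{"delta_pos":[[0,0,-0.005],[0,0,-0.025],[0,0,-0.02],[0,0,0],[0,0,0]],"twist":[0,0,0,0,0]}' 0; python3 look.py w8
```

```text
position: [617.1, -44.6, 141.4]
contact_force: [0.5, 2.5, 5.9]
clock: 11.25
position: [616.5, -45.0, 191.4]
ee_rot: [-0.53, 0.848, 0.0, 0.0]
contact_force: [-0.2, -0.2, -0.5]
gripper_width: -0.2
[616.5 -45.  191.4] [-0.2 -0.2 -0.5] -0.1736513782914991
[[-4.373e-01 -8.993e-01 -0.000e+00]
 [-8.993e-01  4.373e-01  2.000e-04]
 [-2.000e-04  1.000e-04 -1.000e+00]]
yellow 1632.0 [326.4 271.6] [564.1 -70.5  80. ] tool [ 45.9  35.9 111.4]
red 956.5 [196.1 280.2] [595.8   9.9  80. ] tool [-40.3  42.5 111.4]
red 759.0 [503.8 114.9] [ 614.5 -200.2   80. ] tool [140.5 -66.2 111.3]
brown 2221.5 [257.3 211.4] [622.7 -48.3  80. ] tool [  0.3  -7.1 111.4]
blue 604.0 [395.5 313.1] [ 510.9 -101.6   80. ] tool [ 97.1  70.1 111.3]
```

View pics/w8.png

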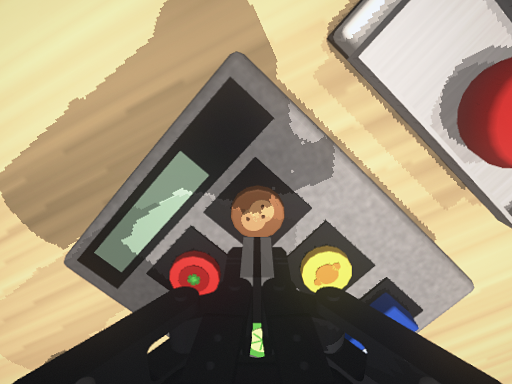

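```bash
python3 - <<'E'
from h import *
s=arm.read_state()
for c,u in(('B',(258,215)),('R',(192,280)),('Y',(327,275))):print(c,depthz('wrist','w8',u,s))
E
python3 -m crank '{"delta_pos":[[0.0146,0.0223,-0.003],[0.0146,0.0223,0],[0.0146,0.0223,0],[0.0146,0.0223,0],[0.0146,0.0223,0.01],[0,0,0.01],[0,0,0],[0,0,0]],"twist":[0,0,0,0,0,0,0,0]}' 0; python3 look.py w9
```

```text
B [615.6 -45.9  69.1]
R [591.3  17.3  69.3]
Y [553.4 -69.3  68.9]
clock: 11.97
position: [484.1, -61.9, 173.0]
ee_rot: [-0.531, 0.848, 0.0, -0.001]
contact_force: [-0.9, -0.4, -0.2]
gripper_width: 0.1
[484.1 -61.9 173. ] [-0.9 -0.4 -0.2] 0.1232278756311255
[[-4.366e-01 -8.996e-01 -2.800e-03]
 [-8.996e-01  4.366e-01 -8.000e-04]
 [ 1.900e-03  2.200e-03 -1.000e+00]]
red 3499.0 [ 44.6 118.8] [590.    6.5  80. ] tool [-107.9  -65.5   92.7]
brown 3757.0 [113.   26.9] [609.8 -48.7  80. ] tool [ -66.9 -107.5   92.6]
brown 1612.0 [370.  314.7] [ 402.6 -101.7   80. ] tool [71.3 55.8 93.3]
green 3490.5 [135.7 198.7] [532.7 -12.2  80. ] tool [-66.  -22.2  92.8]
blue 8660.0 [260.5 222. ] [490.5 -67.5  80. ] tool [ 2.1 -8.4 93. ]
```

View pics/w9.png

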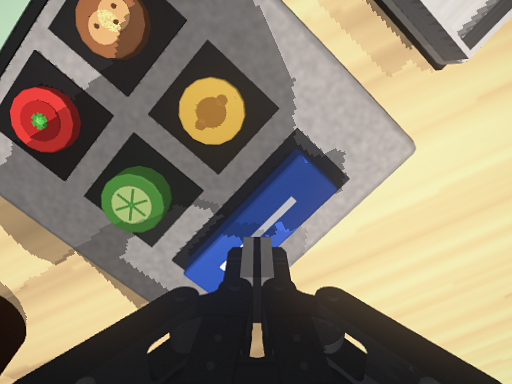

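Three keys are in, and the bar's stripe runs from (222,268) to (296,199). I'll check its midpoint before descending.

```bash
python3 -c "
from h import *
s=arm.read_state();print(plane('wrist',[(222,268),(296,199),(259,233.5)],80,s).round(1))"
python3 -m crank '{"delta_pos":[[0,0,0.008],[0,0,0.008],[0,0,0],[0,0,0]],"twist":[0,0,0,0]}' 0; python3 look.py w10|head -1
```

```text
[[474.5 -33.8  80. ]
 [495.3 -90.5  80. ]
 [485.3 -63.3  80. ]]
clock: 12.35
position: [484.6, -61.6, 157.0]
ee_rot: [-0.531, 0.848, 0.0, -0.001]
contact_force: [-0.3, 0.5, 0.9]
gripper_width: -0.1
[484.6 -61.6 157. ] [-0.3  0.5  0.9] -0.14142356975620388
```

View pics/w10.png

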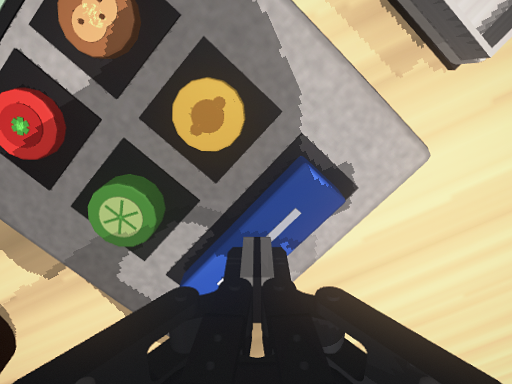

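The tip is on the middle of the bar, so I'll press.

```bash
python3 -m crank '{"delta_pos":[[0,0,0.002],[0,0,0.002],[0,0,0.002],[0,0,0.002],[0,0,0.002],[0,0,0.002],[0,0,0],[0,0,0]],"twist":[0,0,0,0,0,0,0,0]}' 0|grep -E "pos|force"; python3 -m crank '{"delta_pos":[[0,0,0.001],[0,0,0.001],[0,0,0],[0,0,0]],"twist":[0,0,0,0]}' 0|grep -E "pos|force"
```

```text
position: [484.9, -61.6, 145.9]
contact_force: [0.1, -0.3, 0.7]
position: [484.9, -61.6, 144.0]
contact_force: [0.7, 0.3, 0.3]
```

```bash
python3 -m crank '{"delta_pos":[[0,0,0.001],[0,0,0.001],[0,0,0],[0,0,0]],"twist":[0,0,0,0]}' 0|grep -E "pos|force"; python3 -m crank '{"delta_pos":[[0,0,0.0005],[0,0,0],[0,0,0]],"twist":[0,0,0]}' 0|grep -E "pos|force"
```

```text
position: [484.9, -61.6, 142.0]
contact_force: [0.1, -0.5, 2.5]
position: [484.9, -61.6, 141.6]
contact_force: [-0.4, 0.7, 4.2]
```

```bash
python3 -m crank '{"delta_pos":[[0,0,0.0005],[0,0,0],[0,0,0]],"twist":[0,0,0]}' 0|grep -E "pos|force"; python3 -m crank '{"delta_pos":[[0,0,-0.005],[0,0,-0.025],[0,0,-0.03],[0,0,-0.04],[0,0,-0.04],[0,0,0],[0,0,0]],"twist":[0,0,0,0,0,0,0]}' 0; python3 look.py w11
```

```text
position: [484.9, -61.6, 141.2]
contact_force: [-0.4, 0.6, 4.9]
clock: 14.82
position: [485.0, -61.5, 282.9]
ee_rot: [-0.531, 0.848, -0.001, 0.002]
contact_force: [-0.4, -0.6, -1.0]
gripper_width: 0.1
[485.  -61.5 282.9] [-0.4 -0.6 -1. ] 0.06638278678537546
[[-0.4369 -0.8995  0.0045]
 [-0.8995  0.4369  0.0014]
 [-0.0032 -0.0034 -1.    ]]
brown 1587.5 [171.1  46.3] [613.9 -48.   80. ] tool [ -67.8 -109.4  203.5]
green 1331.5 [181.5 157.6] [531.9 -10.5  80. ] tool [-65.8 -19.3 203.2]
blue 3316.5 [259.4 173.8] [489.  -65.5  80. ] tool [  2.5  -4.6 202.9]
```

View pics/w11.png

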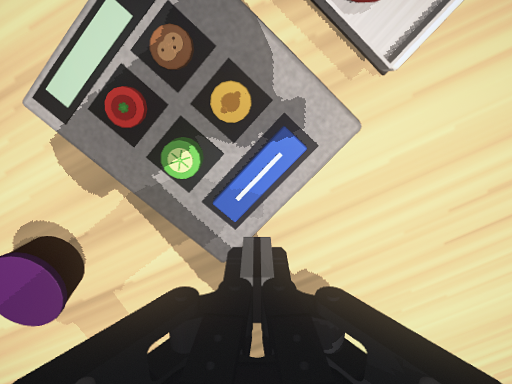

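Run:
```python
from h import *
s=arm.read_state()
for c,u in(('B',(170,48)),('R',(124,108)),('Y',(231,102)),('G',(182,160)),('barmid',(259,178)),('barL',(229,207)),('barR',(291,147)),('console',(178,100))):print(c,depthz('wrist','w11',u,s,1))
t,d=imaging.get_image('top');cv2.imwrite('pics/top1.png',t);o=cv2.imread('pics/top0.png')
for n,(x0,y0,x1,y1) in dict(tub=(180,205,225,250),scale=(322,132,424,220)).items():print(n,cv2.absdiff(t,o)[y0:y1,x0:x1].max(2).mean())
```

```text
B [613.2 -45.   67.5]
R [589.3  15.5  67.8]
Y [552.7 -70.3  67.8]
G [528.  -10.1  77.9]
barmid [480.9 -62.3  67.6]
barL [467.3 -24.   67.5]
barR [ 494.4 -100.7   67.2]
console [574.8 -27.5  56.7]
tub 14.584691358024692
scale 5.4708110516934045
```

View pics/top1.png

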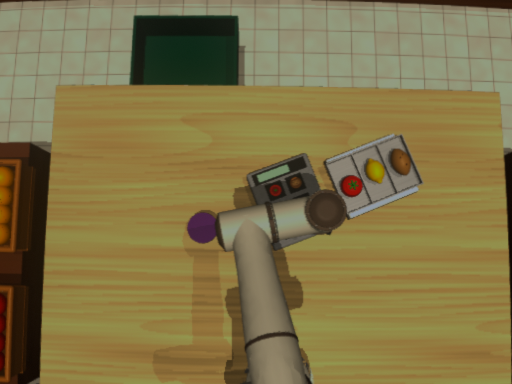

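All four keys are about 10 mm below the lime key, which is still fully out. The tub and produce look unmoved, and the hand is about 140 mm above the bar.

```bash
python3 -c "
from bench import job_done;print(job_done())"
```

```text
the job is handed in; nothing more can be done
None
```

I pressed lemon, tomato, potato and then the finish bar, in that order, and handed the job in at about 15 s of the 51 s allowed. I used the shut fingertips and pressed each key straight down. The highest push I read was about 6 N.

**Keys:** in the last wrist depth picture, all four pressed keys and both ends of the bar stood about 11 mm above the console top. The lime key stood about 21 mm above it, so it was never pressed. The depth heights read about 2 mm low throughout, including on the console itself, so I compared heights with the console top.

**Surroundings:** the tub and produce looked to be in the same places in the final top view. I judged this by eye, because the arm covered part of that view. The picture difference around the tub was not zero, which I put down to the arm and its shadow. The hand was about 140 mm above the bar when I handed in, with no contact force beyond sensor noise.

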